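# Light the ledge and point out jar and container

### The arm

A 7-joint arm with a two-finger parallel gripper is mounted at the origin on the work surface. World frame = base frame: x ahead of the robot, y to its left, z up, the work surface at z = 0. Lengths are in m, angles in rad, forces in N, time in s.
With the tool pointing down it reaches from about 0.4 to 0.85 m from the base axis. Payload 4.4 kg.
Tool frame: the origin (TCP) lies between the finger pads, 19 mm behind the fingertips; this is the grasp point; z points along the fingers, y is the line along which they close (so a half turn about z gives the same grasp; the last joint's range is limited). The gripper opens to 94 mm and grips with 3 to 60 N. Pads are 16 mm wide; open, the fingers measure 119 mm over their backs; the gripper's body (75 mm by 177 mm) begins 78 mm behind the grasp point.
Start: joints at [-1.257, 0.628, 0.038, 1.517, -0.027, 0.996, -0.02], TCP at [0.241, 0.604, 0.224] pointing down, gripper open.
Joint ranges: [-3.06, 3.06], [-0.37, 2.12], [-1.25, 1.32], [0.18, 2.47], [-1.1, 4.24], [0.23, 1.98], [-2.94, 2.94]. Speed limits (rad/s): [2.57, 2.57, 3.14, 3.14, 3.14, 3.14, 3.14].

### API

Orientations are given as a 3x3 rotation matrix whose columns are the frame's x, y, z axes.
In Python, from bench import * gives the robot as it stands.
- The arm moves only by the tool jog_arm, never from a script. Its argument "plan" is a list of rows, each a list of 2 entries, a list of its own where there are three numbers: the shift along the world's x, y, z in cm, then the turn about the world's z in rad. In form: [[[x, y, z], turn], ...]. A call has 1 to 10 rows; each row is the pose to reach, as a shift and turn from the pose commanded when the call began; what a row does not reach only later rows make up. A row lasts 1/8 s, in which the tool goes at most 62.5 mm and 10.7 degrees, less where a joint would pass 70% of its speed; a pose out of reach is approached as far as the arm can. A call with a gripper value outside its range is refused whole. "hand" is the opening, from 0 (shut) to 1 (fully open), set as the call begins (left out, the last holds). The fingers move at their own pace and stop on an object; the grip force is fixed at half the most. Time passes only in rows, so rows that repeat a pose let the fingers close. It gives the time, the measured TCP pose, the force, the opening and the grip force at its end, in the units of the state.
- observe(): the state, without advancing time (a new reading comes with each control period).
- snapshot(name): name is "scene" or "top"; returns a dict with "color" (480x640x3 uint8, blue, green, red), "fov_y" (degrees; the focal length in pixels is half the picture's height over the tangent of half this angle, whatever the lens; pixels are square), "cx", "cy" (the principal point, pixels), "position" and "orientation" of the camera in the world. Camera axes: x right, y up, looking along -z (the intrinsics and any distortion apply to the point x, -y, -z); pixel columns grow to the right and rows downward; lengths in m; the calibration is good to about 2 mm. A picture is of the moment at which its call begins. There is no depth.
- close_job(): hands the job in; it is judged then, once.
The state is a dict: "clock": time; "q": joint angles; "joint_vel": joint speeds; "joint_torque": joint torques, N m; "ee_pos": TCP position; "ee_rot": TCP orientation; "force": force on the tool from outside, world axes, zero at the start; "moment": the same for the moment, N m; "opening": opening from 0.0 (shut) to 1.0 (fully open); "grip_force": force on a finger pad.
Only numpy, scipy, OpenCV 4.12 (cv2) and the standard library are available. Lean on these libraries where they do the work, as an engineer would, in place of code of your own. Each camera call takes 0.05 s, during which the arm holds its last target. There are 200 camera calls.

### The job

Push the lamp's toggle switch all the way down with the fingertips so that the lamp is on, then show a helper what to refill from where: with the fingers pointing straight down, hold the tool point just above the middle of the brown jar's lid (fingertips a few centimetres off it) for two seconds, and then in the same way above the middle of the beige kimchi container's lid for two seconds. Finish there, still pointing at the container. The switch is the only thing to touch: do not touch, shift or lift the jars, the container or anything else on the ledge.

Things in the scene. Friction and masses are not known exactly. Their poses are not given: they have to be found in the camera images.
- upstand: Low plastered upstand, fixed, on the robot's right: 50 thick (x), 200 wide (y), 160 high plus a dark cap 64 x 214, top at 172. Origin: centre of underside. Its -x axis points out of the face with the white switch plate (between world +y and +x), y runs along that face. Hinge of the red lever: at (-36, 0, 105) mm in this frame, axis along y, 11 mm before the face.
- lamp_switch (a joint): Angle of the red toggle lever, rad. 0 = off: lever sticks out of the plate (towards upstand -x) and slopes up 30 degrees; it grows as the lever is pushed down, to 1.04 = on, sloping down 30 degrees. It stays where it is left; pushing takes about 2 N near its end and it stops firmly at 1.04. May start slightly above 0.
- switch_tip (a point): Centre of the 18 mm ball at the end of the red lever, 55 mm from the hinge; the rod of the lever is 11 mm thick.
- brown_jar: Dark brown glazed lidded jar, 110 diameter, 137 high to the top of its lid knob, loose. Origin: centre of its underside, z up. Stands at one of two places, the green jar at the other.
- brown_jar_top (a point): Top of the brown jar's lid knob (28 mm wide), the middle of its lid.
- green_jar: Pale green glazed jar of the very same shape, 110 diameter, 137 high, loose; not to be touched or pointed out. Origin: centre of its underside.
- kimchi_container: Beige plastic kimchi container with a latch on each short end, 204 (x; 226 over the latches) by 154 (y), 119 high with its lid, loose. Origin: centre of its underside, z up.
- container_top (a point): Centre of the top of the container's flat lid, 119 mm above the ledge.
- cutting_board: White plastic cutting board, 130 (x) by 220 (y), 10 thick, loose, near the robot. Origin: centre of its underside.
- paddle: Bamboo paddle lying on the cutting board, 203 long (y), blade 55 wide, 8 thick. Origin: on its underside, on its axis, 100 mm from the handle end.
- ladle: Steel ladle lying at the far side, 300 long (y), bowl 80 wide and 30 high at -y end (centre at y = -100), handle 10 thick and up to 40 high. Origin: on its underside, on its axis.
- steel_bowl: Open steel bowl, 110 diameter, 45 high, far side. Origin: centre of its underside.
- mug: Blue mug, 76 diameter, 85 high, handle at its +y side, far side. Origin: centre of its underside.

How it is judged:
On the way, in this order (a step that is already met when the one before it is completed fails the run):
1. the lamp switch is pushed down to on (value of joint lamp_switch above 0.85 rad), for 0.2 s.
2. the tool point dwells just above the middle of the brown jar's lid, fingers down, with the lamp on (horizontal distance between the grasp point and brown_jar_top below 0.04 m and z of the grasp point in the frame of brown_jar_top between 0.02 and 0.1 m and angle between the grasp point's own z axis and vertical above 2.5 rad and value of joint lamp_switch above 0.85 rad), for 1.5 s.
3. the tool point dwells just above the middle of the kimchi container's lid, fingers down, with the lamp on (horizontal distance between the grasp point and container_top below 0.04 m and z of the grasp point in the frame of container_top between 0.02 and 0.1 m and angle between the grasp point's own z axis and vertical above 2.5 rad and value of joint lamp_switch above 0.85 rad), for 1.5 s.
At the end, for the whole second after the job is handed in: the lamp switch is on (lever angle above 0.85 rad); the tool point is still within 40 mm sideways of the middle of the container's lid and 20 to 100 mm above it, fingers within 37 degrees of straight down; jars, container and all else are within 10 mm of where they began (all of step 3 and distance of each of brown_jar, green_jar, kimchi_container, cutting_board, paddle, ladle, steel_bowl, mug from where it was at the start of the episode below 0.01 m); the robot touches nothing.
It fails at once if the brown or the green jar is touched (more than 0.5 N), shifted or lifted by more than 10 mm (contact force between any of the arm, the fingers and brown_jar above 0.5 N or distance of any of brown_jar, green_jar from where it was at the start of the episode above 0.01 m or contact force between any of the arm, the fingers and green_jar above 0.5 N).
It fails at once if the kimchi container is touched (more than 0.5 N), shifted or lifted by more than 10 mm (contact force between any of the arm, the fingers and kimchi_container above 0.5 N or distance of kimchi_container from where it was at the start of the episode above 0.01 m).
It fails at once if the cutting board or the paddle is touched (more than 0.5 N), shifted or lifted by more than 10 mm (contact force between any of the arm, the fingers and cutting_board above 0.5 N or distance of any of cutting_board, paddle from where it was at the start of the episode above 0.01 m or contact force between any of the arm, the fingers and paddle above 0.5 N).
It fails at once if the ladle, the bowl or the mug is touched (more than 0.5 N), shifted or lifted by more than 10 mm (contact force between any of the arm, the fingers and ladle above 0.5 N or distance of any of ladle, steel_bowl, mug from where it was at the start of the episode above 0.01 m or contact force between any of the arm, the fingers and steel_bowl above 0.5 N or contact force between any of the arm, the fingers and mug above 0.5 N).
It also fails if it takes over 54 s, if anything falls off the work surface, if the arm or the gripper's body presses on something with over 40 N, if the wrist force passes 120 N, or if a joint passes its speed limit or range.

## Working session

There is one attempt and no reset: what is moved stays moved. The work goes in short steps, Python scripts to look and compute and a tool call to move; the robot and the scene stay as the last step left them, time stands still between calls to the robot, and variables do not carry over. Pictures are saved under pics/ and viewed, at most 10 in all, crops included, and the job is handed in when it is done.

Besides the shell and the picture viewer there is one more tool, called after ">>>" as name([rows], argument=value, ...), one row to a line, values as JSON. jog_arm: Moves the arm, as the interface text tells. Its arguments: {"type":"object","properties":{"plan":{"type":"array","items":{"type":"array"}},"hand":{"type":"number"}},"required":["plan"]}

```bash
mkdir -p pics; ls; python3 - <<'E'
from bench import *
import cv2,pickle
s=observe();print(s['clock'],s['ee_pos'],s['ee_rot'],s['opening'],s['force'])
d={}
for n in("scene","top"):
    p=snapshot(n);d[n]=p;cv2.imwrite(f"pics/{n}0.png",p["color"])
    print(n,{k:v for k,v in p.items() if k!='color'})
pickle.dump(d,open('d.pkl','wb'))
E
```

```text
pics
0.0 [0.24074161 0.6031167  0.22339211] [[-9.28741131e-01  3.70728372e-01 -6.21016199e-04]
 [ 3.70728888e-01  9.28739562e-01 -1.70808431e-03]
 [-5.64730047e-05 -1.81659680e-03 -9.99998348e-01]] 1.0003640181538946 [ 0.29688834 -0.3998485   0.31575533]
scene {'fov_y': 47.49213109693052, 'cx': 332.84681382111455, 'cy': 234.03753328522907, 'position': array([ 1.41471618, -0.21458624,  0.78377975]), 'orientation': array([[ 0.21199307, -0.60238539,  0.76953933],
       [ 0.97724704,  0.13620141, -0.1625958 ],
       [-0.00686701,  0.78649922,  0.61755309]])}
top {'fov_y': 42.811731605453254, 'cx': 320.98083176503326, 'cy': 238.60954318973577, 'position': array([ 0.40912126, -0.02456495,  1.55176228]), 'orientation': array([[ 0.01359455,  0.99350278, -0.112993  ],
       [-0.99968207,  0.01590435,  0.01956572],
       [ 0.02123567,  0.11269109,  0.99340312]])}
```

View pics/scene0.png

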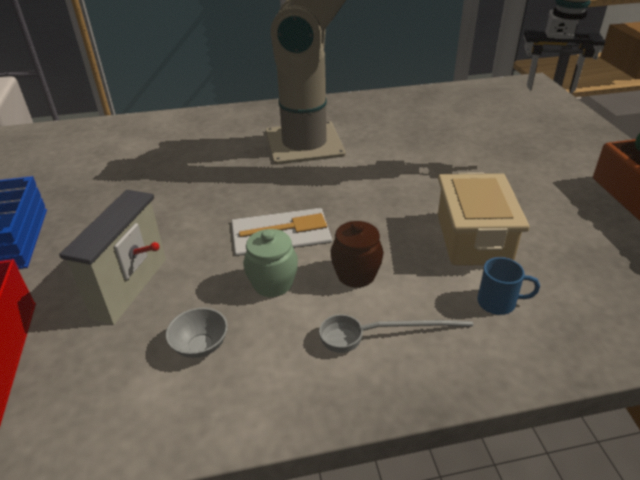

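View pics/top0.png

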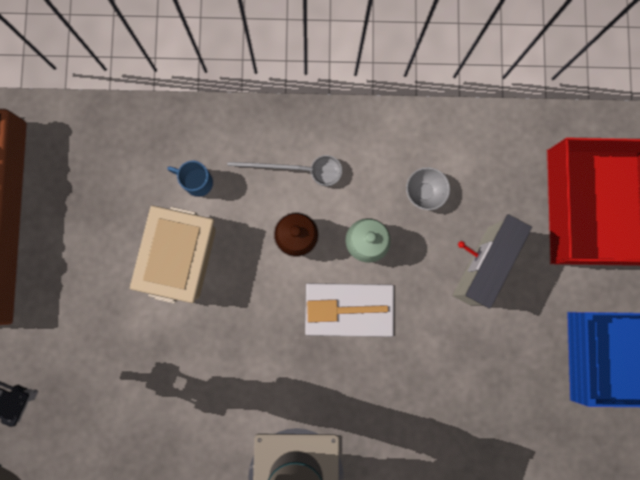

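The scene view shows the red ball at about (155,246), the brown jar's knob at (364,230), the container's lid around (482,199) and the dark cap around (110,222). In the top view the ball is at (461,244), the brown knob at (298,231), the lid at (172,254) and the cap around (503,260). The brown jar is the one on the left (+y); the gripper is at far left.

```bash
cat > h.py <<'E'
import numpy as np,cv2
def ray(p,uv):
    f=240/np.tan(np.radians(p['fov_y']/2))
    d=np.array([(uv[0]-p['cx'])/f,-(uv[1]-p['cy'])/f,-1.])
    d=p['orientation']@d; return np.array(p['position']),d/np.linalg.norm(d)
def plane(p,uv,z):
    o,d=ray(p,uv); return o+d*(z-o[2])/d[2]
def tri(p,a,q,b):
    o1,d1=ray(p,a);o2,d2=ray(q,b)
    t=np.linalg.lstsq(np.c_[d1,-d2],o2-o1,rcond=None)[0]
    A=o1+d1*t[0];B=o2+d2*t[1]; return (A+B)/2,np.linalg.norm(A-B)
def mask(p,lo,hi,box):
    h=cv2.cvtColor(p['color'],cv2.COLOR_BGR2HSV); m=cv2.inRange(h,np.array(lo),np.array(hi))
    x0,y0,x1,y1=box; r=np.zeros_like(m); r[y0:y1,x0:x1]=m[y0:y1,x0:x1]
    n,l,s,c=cv2.connectedComponentsWithStats(r); i=1+np.argmax(s[1:,4]); return (l==i).astype(np.uint8),c[i],s[i]
E
python3 - <<'E'
import pickle,cv2,numpy as np
from h import *
d=pickle.load(open('d.pkl','rb'));S,T=d['scene'],d['top']
for p,pts in((S,[(155,246),(145,249),(110,222),(125,240),(482,199),(460,200),(490,240),(358,232),(356,260)]),(T,[(461,244),(503,260),(520,225),(480,250),(172,254),(145,270),(298,231),(290,240)])):
    h=cv2.cvtColor(p['color'],cv2.COLOR_BGR2HSV)
    print([(q,h[q[1],q[0]].tolist()) for q in pts])
A=cv2.resize(S['color'][170:330,60:220],(480,480),interpolation=cv2.INTER_CUBIC)
B=cv2.resize(S['color'][170:300,320:400],(300,480),interpolation=cv2.INTER_CUBIC)
C=cv2.resize(T['color'][200:320,440:540],(400,480),interpolation=cv2.INTER_CUBIC)
cv2.imwrite('pics/c1.png',cv2.resize(np.hstack([A,B]),(780,480)))
D=cv2.resize(T['color'][195:315,265:345],(320,480),interpolation=cv2.INTER_CUBIC)
cv2.imwrite('pics/c2.png',np.hstack([C,D]))
E
```

```text
[((155, 246), [2, 207, 153]), ((145, 249), [4, 164, 76]), ((110, 222), [8, 13, 76]), ((125, 240), [16, 27, 143]), ((482, 199), [19, 110, 167]), ((460, 200), [18, 108, 147]), ((490, 240), [18, 64, 80]), ((358, 232), [13, 115, 40]), ((356, 260), [12, 111, 39])]
[((461, 244), [1, 218, 204]), ((503, 260), [133, 23, 77]), ((520, 225), [129, 23, 76]), ((480, 250), [168, 12, 106]), ((172, 254), [16, 90, 190]), ((145, 270), [16, 77, 198]), ((298, 231), [8, 187, 60]), ((290, 240), [9, 184, 72])]
```

View pics/c1.png

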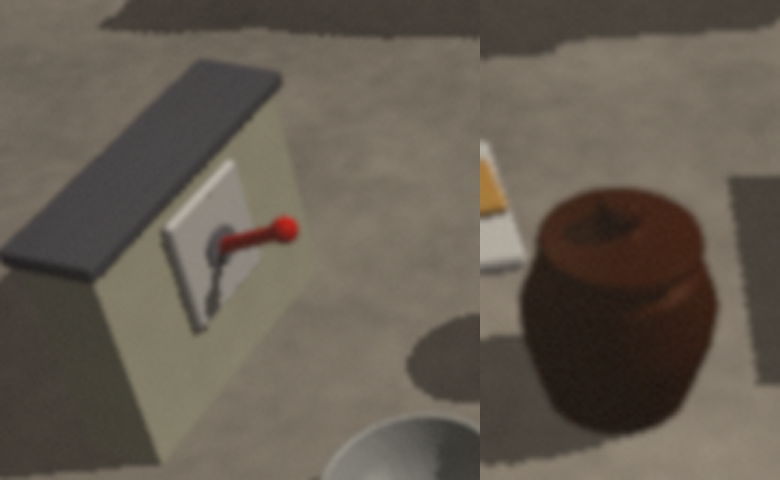

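View pics/c2.png

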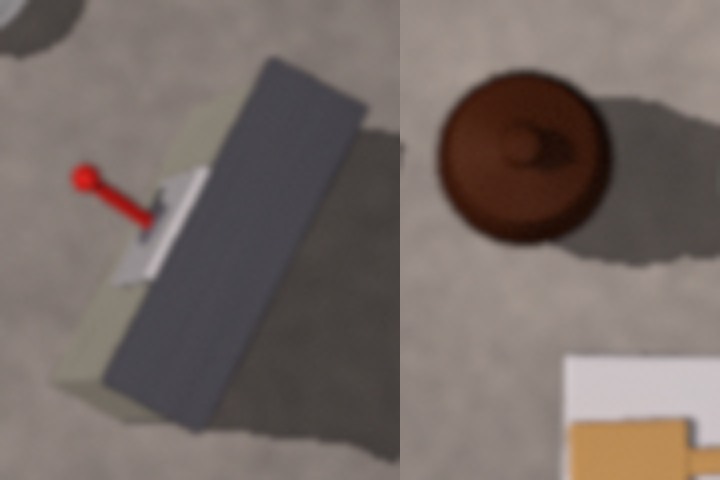

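The crops show the ball, the cap's four corners and (top view) the brown knob clearly; the knob in the scene view is too dark, so I brighten it while computing the rest.

```bash
python3 - <<'E'
import pickle
from h import *
np.set_printoptions(precision=4,suppress=True)
d=pickle.load(open('d.pkl','rb'));S,T=d['scene'],d['top']
bs=mask(S,(0,180,110),(6,255,255),(148,238,165,255));bt=mask(T,(0,180,110),(8,255,255),(455,238,468,251))
print('ball px',bs[1],bt[1],bs[2],bt[2]);print('ball',tri(S,bs[1],T,bt[1]), tri(S,(155,246.3),T,(461.5,244.5)))
sc=[(91,261.7),(61.7,255.7),(127.7,190),(153.7,195)];tc=[(508,214.25),(532,227),(489.2,307.8),(466.2,295.8)]
P=np.array([tri(S,a,T,b)[0] for a,b in zip(sc,tc)]);print('cap',P,P.mean(0))
Q=np.array([plane(T,b,.172) for b in tc]);c=Q.mean(0);print('capplane',Q,c,[np.linalg.norm(Q[i]-Q[i-1]) for i in range(4)])
y=(Q[0]+Q[1]-Q[2]-Q[3]);y/=np.linalg.norm(y);n=np.array([-y[1],y[0],0]);print('face dir y',y,'normal -x',n,'hinge',c[:2]+.036*n[:2],'ball-c',)
b=tri(S,bs[1],T,bt[1])[0];r=b-c;print('ball along n,y',r@n,r@y,b[2])
print('knob top plane',plane(T,(296.2,231.2),.137))
m,_,st=mask(T,(14,40,150),(24,255,255),(120,195,225,310))
k=cv2.minAreaRect(np.argwhere(m)[:,::-1].astype(np.float32));print('cont',k,plane(T,k[0],.119))
m2,cc,st2=mask(S,(14,80,125),(24,255,255),(430,165,530,235));print('scene lid',st2,cc)
k2=cv2.minAreaRect(np.argwhere(m2)[:,::-1].astype(np.float32));
C=cv2.resize(S['color'][165:300,320:540],(660,405),interpolation=cv2.INTER_CUBIC)
cv2.imwrite('pics/c3.png',(255*(C/255)**.5).astype(np.uint8))
C=cv2.resize(T['color'][195:315,120:240],(480,480),interpolation=cv2.INTER_CUBIC)
cv2.imwrite('pics/c4.png',C)
E
```

```text
ball px [154.9118 245.4118] [462.5556 245.2778] [151 243   8   6  34] [459 242   9   8  36]
ball (array([ 0.5602, -0.3818,  0.1311]), np.float64(0.005702577183748743)) (array([ 0.5621, -0.3807,  0.1302]), np.float64(0.0035731909662047364))
cap [[ 0.6296 -0.4787  0.1677]
 [ 0.6007 -0.5325  0.1675]
 [ 0.4152 -0.4319  0.1703]
 [ 0.4415 -0.3803  0.1676]] [ 0.5217 -0.4558  0.1683]
capplane [[ 0.6292 -0.48    0.172 ]
 [ 0.6006 -0.5348  0.172 ]
 [ 0.4153 -0.4329  0.172 ]
 [ 0.4415 -0.3812  0.172 ]] [ 0.5216 -0.4572  0.172 ] [np.float64(0.2121463090337457), np.float64(0.061742990498650965), np.float64(0.21144537505845476), np.float64(0.05798685215674452)]
face dir y [ 0.8806 -0.4738  0.    ] normal -x [0.4738 0.8806 0.    ] hinge [ 0.5387 -0.4255] ball-c
ball along n,y 0.08472124047885495 -0.0017345981378111164 0.13107954828585727
knob top plane [0.5865 0.0055 0.137 ]
cont ((170.32354736328125, 254.20590209960938), (65.24208068847656, 93.37621307373047), 14.03624439239502) [0.5298 0.2988 0.119 ]
scene lid [ 440  174   89   54 3659] [481.9295 201.0213]
```

View pics/c3.png

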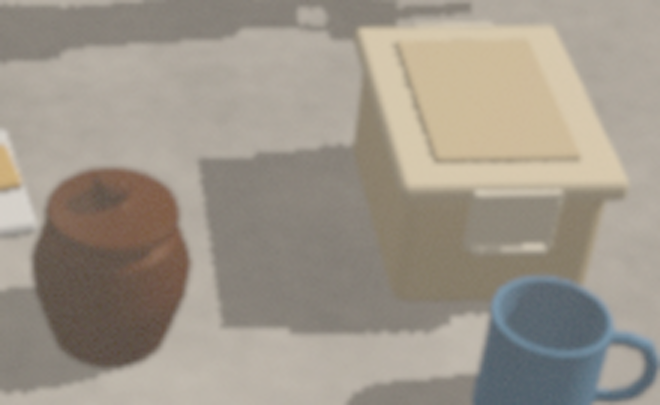

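View pics/c4.png

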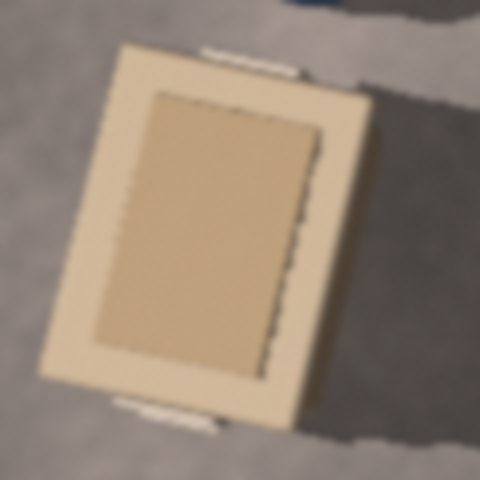

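Brightened crop: brown lid disc centre at about (357.7,234.7) in the scene; the container's lid corners are sharp in both crops. I triangulate those as the height check.

```bash
python3 - <<'E'
import pickle
from h import *
from bench import *
np.set_printoptions(precision=4,suppress=True)
d=pickle.load(open('d.pkl','rb'));S,T=d['scene'],d['top']
tc=np.array([(373,98),(123,44),(40,375),(295,430)])/4+(120,195);sc=np.array([(405,190),(626,190),(553,28),(358,28)])/3+(320,165)
P=np.array([tri(S,a,T,b)[0] for a,b in zip(sc,tc)]);print('cont',P,P.mean(0),[np.linalg.norm(P[i]-P[i-1]) for i in range(4)])
print('jar lid',tri(S,(357.7,234.7),T,(296.2,231.2)), tri(S,(354,233),T,(296.2,231.2)))
for n,u in(('green knob',(371,238)),):print(n,plane(T,u,.137))
R=observe()['ee_rot'];e=observe()['ee_pos'];f=np.array([.8806,-.4738]);a=np.arctan2(R[1,1],R[0,1])
for g in(f,-f):print('turn',(np.arctan2(g[1],g[0])-a))
hinge=np.array([.5387,-.4255]);n=np.array([.4738,.8806])
p=np.r_[hinge+.048*n,0];print('press xy',p, (p-e)*100, 'knob',(np.array([.5865,.0055,.19])-e)*100)
E
```

```text
cont [[0.6147 0.2041 0.113 ]
 [0.6445 0.3518 0.1104]
 [0.4489 0.392  0.1134]
 [0.4193 0.2437 0.116 ]] [0.5319 0.2979 0.1132] [np.float64(0.19941354943425704), np.float64(0.15071667634301833), np.float64(0.19968730694402628), np.float64(0.1513051130412925)]
jar lid (array([0.5901, 0.0081, 0.1119]), np.float64(0.004171746041523028)) (array([0.5888, 0.0044, 0.1159]), np.float64(0.0030470393853379916))
green knob [ 0.5733 -0.169   0.137 ]
turn -1.684575946069795
turn 1.457016707519998
press xy [ 0.5614 -0.3832  0.    ] [ 32.0659 -98.6421 -22.3492] knob [ 34.5717 -59.769   -3.3492]
```

The measurements hold: cap 212 x 60 mm, ball at z 0.131, lid at z 0.113 and 199 x 151 mm. Now I raise, shut the fingers and move over the ledge.

>>> jog_arm([
  [[1,-1,4],-0.04],
  [[3,-4,8],-0.1],
  [[6,-8,11],-0.18],
  [[9,-13,11],-0.26],
  [[12,-18,11],-0.35],
  [[15,-23,11],-0.44],
  [[18,-28,11],-0.53],
  [[21,-33,11],-0.62],
  [[24,-38,11],-0.71],
  [[26,-42,11],-0.8],
], hand=0)

```text
clock: 1.35
ee_pos: [0.5019, 0.1811, 0.3341]
ee_rot: [[-0.377, 0.926, 0.0], [0.926, 0.377, -0.001], [-0.001, -0.0, -1.0]]
force: [1.0, 0.6, -0.4]
opening: 0.003
grip_force: 0.0
```

>>> jog_arm([
  [[1,-5,0],-0.08],
  [[2,-11,0],-0.17],
  [[3,-17,0],-0.26],
  [[4,-23,0],-0.35],
  [[5,-29,0],-0.44],
  [[5.5,-35,0],-0.53],
  [[6,-41,0],-0.62],
  [[6,-47,0],-0.71],
  [[6,-53,0],-0.8],
  [[6,-56.4,0],-0.885],
])

```text
clock: 2.6
ee_pos: [0.5594, -0.3839, 0.3336]
ee_rot: [[0.48, 0.877, -0.002], [0.877, -0.48, -0.001], [-0.002, -0.001, -1.0]]
force: [1.1, -0.1, 1.2]
opening: 0.004
grip_force: 0.0
```

>>> jog_arm([
  [[0,0,0],0],
  [[0,0,-4],0],
  [[0,0,-8],0],
  [[0,0,-12],0],
  [[0,0,-14],0],
  [[0,0,-14],0],
])

```text
clock: 3.35
ee_pos: [0.5607, -0.3776, 0.1924]
ee_rot: [[0.472, 0.882, -0.003], [0.882, -0.472, 0.003], [0.002, -0.004, -1.0]]
force: [0.1, 0.5, 0.0]
opening: 0.004
grip_force: 0.0
```

```bash
python3 - <<'E'
from bench import *
import cv2,numpy as np
s=observe();print(s['ee_pos'],s['force'],s['q'])
p=snapshot('scene');q=snapshot('top')
A=cv2.resize(p['color'][130:310,60:240],(400,400),interpolation=cv2.INTER_CUBIC);B=cv2.resize(q['color'][180:320,400:540],(400,400),interpolation=cv2.INTER_CUBIC)
cv2.imwrite('pics/c5.png',np.hstack([A,B]))
E
```

```text
[ 0.56074485 -0.37760796  0.19241196] [0.11010684 0.45367824 0.02764249] [ 0.25226995  0.76307395  0.55700955  1.47536222 -0.44019156  1.03410361
  0.42156088]
```

View pics/c5.png

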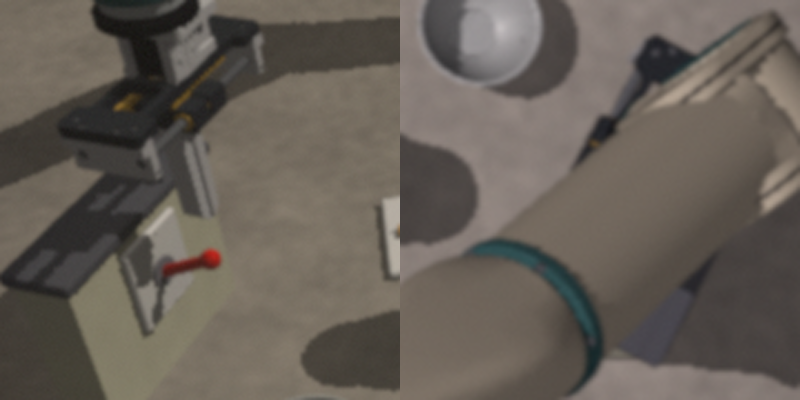

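The fingers hang in line with the lever, tips just above the red ball (crop (211,257)), and nothing is close to the gripper's body. I correct 4 mm in y and press.

>>> jog_arm([
  [[0,-0.4,-1],0],
  [[0,-0.4,-2],0],
  [[0,-0.4,-3],0],
  [[0,-0.4,-4],0],
  [[0,-0.4,-5],0],
  [[0,-0.4,-6],0],
  [[0,-0.4,-7],0],
  [[0,-0.4,-7.6],0],
  [[0,-0.4,-7.6],0],
])

```text
clock: 4.58
ee_pos: [0.5603, -0.3847, 0.1177]
ee_rot: [[0.475, 0.88, -0.001], [0.88, -0.475, -0.0], [-0.001, -0.001, -1.0]]
force: [0.9, 0.8, 0.8]
opening: 0.001
grip_force: 0.0
```

>>> jog_arm([
  [[0,0.1,-0.3],0],
  [[0,0.1,-0.6],0],
  [[0,0.1,-0.9],0],
  [[0,0.1,-1.1],0],
  [[0,0.1,-1.2],0],
  [[0,0.1,-1.2],0],
  [[0,0.1,-1.2],0],
])

```text
clock: 5.45
ee_pos: [0.5612, -0.3836, 0.1072]
ee_rot: [[0.474, 0.88, 0.001], [0.88, -0.474, -0.0], [0.0, 0.001, -1.0]]
force: [-1.4, 0.1, 7.7]
opening: 0.002
grip_force: 3.2
```

7.7 N upward, so the stop is reached. I back off straight up and check.

>>> jog_arm([
  [[0,0,0],0],
  [[0,0,0],0],
  [[0,0,3],0],
  [[0,0,7],0],
  [[0,0,12],0],
  [[0,0,18],0],
  [[0,0,22],0],
  [[0,0,22],0],
])

```text
clock: 6.45
ee_pos: [0.5619, -0.3842, 0.3296]
ee_rot: [[0.474, 0.881, 0.005], [0.881, -0.474, -0.003], [-0.0, 0.006, -1.0]]
force: [-0.5, 0.1, -0.3]
opening: 0.005
grip_force: 0.0
```

```bash
python3 - <<'E'
from bench import *
from h import *
s=observe();print(s['ee_pos'],s['force'])
p=snapshot('scene')
m,c,st=mask(p,(0,180,110),(6,255,255),(120,230,175,290));print(c,st)
hinge=np.array([.5387,-.4255]);n=np.array([.4738,.8806])
# intersect ray with the lever's swing plane
o,d=ray(p,c);N=np.array([n[1],-n[0],0]);h=np.r_[hinge,.105];P=o+d*((h-o)@N)/(d@N)
v=P-h;print(P,np.linalg.norm(v),np.pi/6-np.arctan2(v[2],v[:2]@n))
cv2.imwrite('pics/c6.png',cv2.resize(p['color'][130:310,60:240],(400,400),interpolation=cv2.INTER_CUBIC))
E
```

```text
[ 0.56189376 -0.38421548  0.32959668] [-0.45203265  0.05945844 -0.2718185 ]
[149.04347826 259.62608696] [134 250  29  19 115]
[ 0.5535203  -0.39795515  0.09274305] 0.03359453927389936 0.8970797255573435
```

View pics/c6.png

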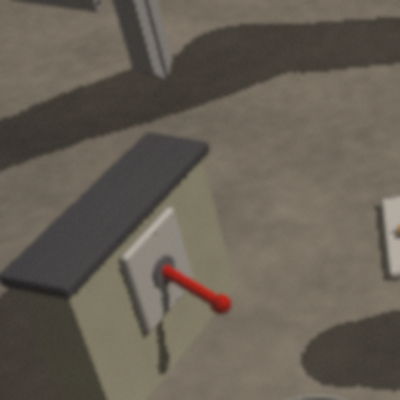

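The lever now slopes down, its ball at crop (222,303), i.e. picture (159.9,266.4). I compute its angle from that, and the onward shifts.

```bash
python3 - <<'E'
import pickle
from h import *
d=pickle.load(open('d.pkl','rb'));S=d['scene']
n=np.array([.4738,.8806]);h=np.array([.5387,-.4255,.105]);N=np.array([n[1],-n[0],0])
for u in((159.9,266.4),(155,246)):
    o,r=ray(S,u);P=o+r*((h-o)@N)/(r@N);v=P-h;print(P,np.linalg.norm(v),np.pi/6-np.arctan2(v[2],v[:2]@n))
E
```

```text
[ 0.56337931 -0.37963128  0.08015263] 0.05770960876070182 0.9687214448647529
[ 0.56403036 -0.37842123  0.13187265] 0.05983458033803852 0.057811898485195856
```

Lever at about 0.97–1.0 rad: on. Now the brown jar (0.588, 0.006).

>>> jog_arm([
  [[0.5,4,0],0.05],
  [[1,9,0],0.12],
  [[1.5,14,0],0.2],
  [[2,19,0],0.28],
  [[2.3,24,0],0.36],
  [[2.6,29,0],0.44],
  [[2.6,34,0],0.52],
  [[2.6,37,0],0.56],
  [[2.6,39,0],0.6],
  [[2.6,39,0],0.6],
])

```text
clock: 7.75
ee_pos: [0.5864, 0.0081, 0.3251]
ee_rot: [[-0.108, 0.994, -0.002], [0.994, 0.108, 0.0], [0.001, -0.002, -1.0]]
force: [-0.1, -0.2, -0.4]
opening: 0.004
grip_force: 0.0
```

>>> jog_arm([
  [[0,0,-3],0],
  [[0,0,-6],0],
  [[0,0,-9],0],
  [[0,0,-11],0],
  [[0,0,-12.5],0],
  [[0,0,-13.5],0],
  [[0,0,-13.5],0],
])

```text
clock: 8.62
ee_pos: [0.5867, 0.0062, 0.1909]
ee_rot: [[-0.105, 0.994, -0.001], [0.994, 0.105, -0.0], [-0.0, -0.001, -1.0]]
force: [0.2, -1.0, -0.7]
opening: 0.003
grip_force: 0.0
```

>>> jog_arm([
  [[0,0,0],0],
  [[0,0,0],0],
  [[0,0,0],0],
  [[0,0,0],0],
  [[0,0,0],0],
  [[0,0,0],0],
  [[0,0,0],0],
  [[0,0,0],0],
  [[0,0,0],0],
  [[0,0,0],0],
])

```text
clock: 9.88
ee_pos: [0.587, 0.0067, 0.1913]
ee_rot: [[-0.106, 0.994, -0.0], [0.994, 0.106, 0.0], [0.0, 0.0, -1.0]]
force: [0.2, 0.1, -0.1]
opening: 0.002
grip_force: 0.0
```

>>> jog_arm([
  [[0,0,0],0],
  [[0,0,0],0],
  [[0,0,0],0],
  [[0,0,0],0],
  [[0,0,0],0],
  [[0,0,0],0],
  [[0,0,0],0],
  [[0,0,0],0],
  [[0,0,0],0],
  [[0,0,0],0],
])

```text
clock: 11.12
ee_pos: [0.587, 0.0067, 0.1913]
ee_rot: [[-0.106, 0.994, 0.0], [0.994, 0.106, -0.0], [-0.0, 0.0, -1.0]]
force: [0.8, 0.1, -0.5]
opening: 0.002
grip_force: 0.0
```

```bash
python3 - <<'E'
from bench import *
import cv2
p=snapshot('scene');cv2.imwrite('pics/c7.png',p['color'])
E
```

```text
(no output)
```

View pics/c7.png

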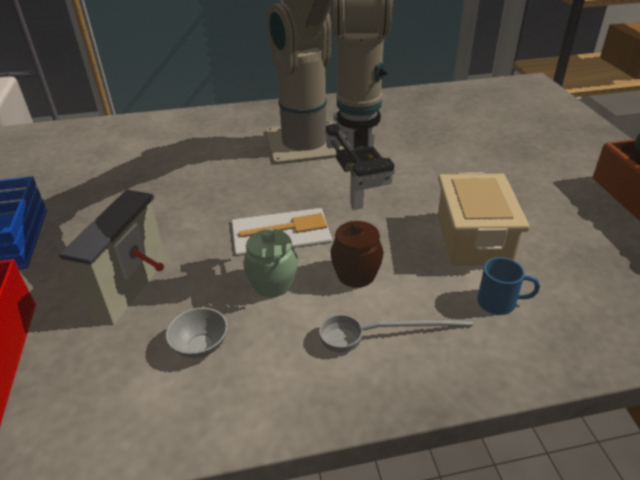

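The fingertips (357,205) hang directly over the brown jar's lid (357,232), and nothing has moved. On to the container (0.531, 0.298).

>>> jog_arm([
  [[0,0,4],0],
  [[0,0,8],0],
  [[-1,4,9],0.06],
  [[-2,9,9],0.14],
  [[-3,14,9],0.22],
  [[-4,19,9],0.3],
  [[-5,24,9],0.38],
  [[-5.5,27.5,9],0.45],
  [[-5.6,29.1,9],0.5],
  [[-5.6,29.1,9],0.5],
])

```text
clock: 12.42
ee_pos: [0.531, 0.2978, 0.281]
ee_rot: [[-0.57, 0.822, -0.0], [0.822, 0.57, -0.0], [-0.0, -0.0, -1.0]]
force: [0.2, 0.2, -0.6]
opening: 0.006
grip_force: 0.0
```

>>> jog_arm([
  [[0,0,-3],0],
  [[0,0,-6],0],
  [[0,0,-8.5],0],
  [[0,0,-10],0],
  [[0,0,-10.6],0],
  [[0,0,-10.6],0],
  [[0,0,-10.6],0],
  [[0,0,-10.6],0],
  [[0,0,-10.6],0],
  [[0,0,-10.6],0],
])

```text
clock: 13.68
ee_pos: [0.531, 0.2978, 0.1755]
ee_rot: [[-0.57, 0.822, 0.0], [0.822, 0.57, 0.0], [0.0, 0.0, -1.0]]
force: [-0.1, 0.8, 0.5]
opening: 0.005
grip_force: 0.0
```

>>> jog_arm([
  [[0,0,0],0],
  [[0,0,0],0],
  [[0,0,0],0],
  [[0,0,0],0],
  [[0,0,0],0],
  [[0,0,0],0],
  [[0,0,0],0],
  [[0,0,0],0],
  [[0,0,0],0],
  [[0,0,0],0],
])

```text
clock: 14.92
ee_pos: [0.5309, 0.2977, 0.1753]
ee_rot: [[-0.57, 0.822, -0.0], [0.822, 0.57, 0.0], [0.0, 0.0, -1.0]]
force: [0.1, -0.2, -0.8]
opening: 0.004
grip_force: 0.0
```

>>> jog_arm([
  [[0,0,0],0],
  [[0,0,0],0],
  [[0,0,0],0],
  [[0,0,0],0],
  [[0,0,0],0],
  [[0,0,0],0],
])

```text
clock: 15.68
ee_pos: [0.5309, 0.2977, 0.1753]
ee_rot: [[-0.57, 0.822, -0.0], [0.822, 0.57, 0.0], [0.0, -0.0, -1.0]]
force: [0.1, -0.0, 0.4]
opening: 0.005
grip_force: 0.0
```

```bash
python3 - <<'E'
from bench import *
import cv2
p=snapshot('scene');cv2.imwrite('pics/c8.png',p['color'])
E
```

```text
(no output)
```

View pics/c8.png

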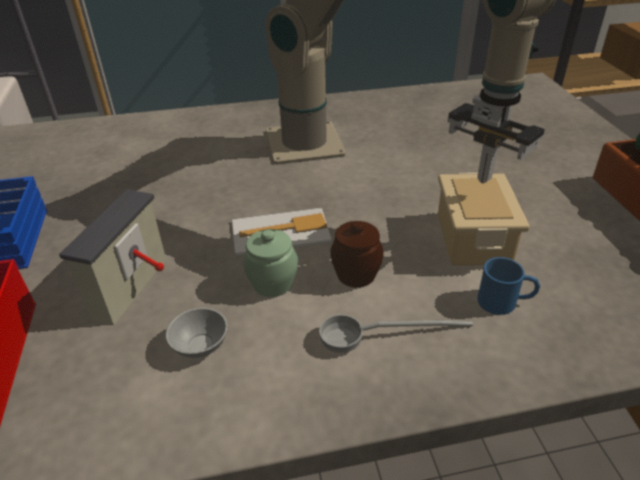

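The fingertips (485,180) hang over the middle of the lid, the lever is still down at (160,266), and everything else is in place. Handing in.

```bash
python3 -c "
from bench import *
print(close_job())"
```

```text
the job is handed in; nothing more can be done
None
```

The job is handed in, but no verdict came back: the lamp switch is down (measured about 0.97 rad), the tool point held just over 2 s above the brown jar's lid and then above the container's lid, and it finished there with nothing else visibly moved.

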